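# Red-lidded spice jar back to its labelled pocket

## Robot

A 7-joint arm with a two-finger parallel gripper is mounted at the origin on a cart in front of the work surface, level with it; the furniture and walls round the work are solid. World frame = base frame: x ahead of the robot, y to its left, z up, the work surface at z = 0. Lengths are in m, angles in rad, forces in N, time in s.
With the tool pointing down it reaches from about 0.425 to 0.925 m from the base axis. Payload 6.8 kg.
Tool frame: the origin (TCP) lies between the finger pads; the fingertips stand 14 mm ahead of it and the grasp point (between the pads) lies 5 mm behind it; z points along the fingers, y is the line along which they close (so a half turn about z gives the same grasp; the last joint's range is limited). The gripper opens to 88 mm and grips with 3 to 60 N. Pads are 20 mm wide; open, the fingers measure 115 mm over their backs; the gripper's body (75 mm by 178 mm) begins 61 mm behind the grasp point.
Start: joints at [-1.375, 0.477, 0.022, 1.555, -0.011, 1.109, -0.083], TCP at [0.202, 0.644, 0.237] pointing down, gripper open.
Joint ranges: [-2.96, 2.96], [-0.34, 2.1], [-1.41, 1.46], [0.24, 2.44], [-1.37, 4.51], [0.17, 1.92], [-2.96, 2.96]. Speed limits (rad/s): [2.39, 2.39, 3.14, 3.14, 3.14, 3.14, 3.14].

## Interface

Orientations are given as a unit quaternion [w, x, y, z].
In Python, from bench import ctrl gives the robot as it stands. Calls block until the motion is done:
- ctrl.reach(position, orientation): joint-space move of the TCP to a pose.
- ctrl.line_to(position, attitude=None, velocity=0.15, max_force=None): straight line of the TCP; attitude=None keeps the orientation; velocity is the mean speed in m/s. With max_force (N) it stops when the force on the tool has changed by that much, and returns True; else False.
- ctrl.move_joints(angles): joint-space move.
- ctrl.open_gripper() and ctrl.clamp(): open the fingers fully, or close them until they stop; the grip force is fixed at half the most.
- ctrl.dwell(seconds).
- ctrl.solve_ik(position, orientation): joint angles nearest the present ones, or None.
- ctrl.get_obs(): the state.
- ctrl.snapshot(name): name is "scene" or "top" or "wrist"; returns the picture (480x640x3 uint8, red, green, blue); there is no depth.
- ctrl.camera_model(name): a dict with "vertical_fov" (degrees; the focal length in pixels is half the picture's height over the tangent of half this angle, whatever the lens; pixels are square), "cx", "cy" (the principal point, pixels), "camera_from_world" (4x4, takes a point from world to camera coordinates). Camera axes: x right, y down, z forward; pixel columns grow to the right and rows downward; lengths in m; the calibration is good to about 2 mm. The wrist camera is an equidistant fisheye: a pixel r from the principal point sees the ray r / f radians off the axis. A picture is of the moment at which its call begins: read the wrist's pose just before it. camera_model takes no time and is no camera call; for the wrist camera it gives the pose at the moment of the call.
A pose or a line that the arm cannot do raises ctrl.PlanningError and nothing moves.
- ctrl.close_job(): hands the job in; it is judged then, once.
The state is a dict: "t": time; "joints": joint angles; "qd": joint speeds; "effort": joint torques, N m; "position": TCP position; "orientation": TCP orientation; "wrist_force": force on the tool from outside, world axes, zero at the start; "torque": the same for the moment, N m; "gripper_width": finger opening in m; "grasp_force": force on a finger pad.
Only numpy, scipy, OpenCV 4.12 (cv2) and the standard library are available. Lean on these libraries where they do the work, as an engineer would, in place of code of your own. Each camera call takes 0.05 s, during which the arm holds its last target. There are 200 camera calls.

## Task

Put the red-lidded spice jar that stands by itself on the front half of the counter back in the spice caddy: stand it upright on the floor of the pocket with the red label, lowering it in rather than dropping it. Leave the yellow-lidded jar in the caddy and the salt shaker on the counter as they are.

Things in the scene. Friction and masses are not known exactly. Their poses are not given: they have to be found in the camera images.
- red_jar: Loose round spice jar, clear glass with a wide red lid, upright on the front half of the counter. 46 mm diameter, 96 mm tall, about 0.11 kg; nearly straight-sided: grip it across the diameter from any side. Origin: centre of its underside, z up. Its yaw does not matter. Other things stand at least 50 mm clear of its sides. A wall shelf hangs low over the back of the counter (x over 0.62).
- red_slot: Red-labelled pocket, one of 3 in a row (y) 90 mm apart, order varies; blue is empty. Open-topped light-wood box, fixed. Outside 80x80 mm, inside 68x68; rim 40 mm, inner floor 6 mm above origin. Origin: centre of underside, 12 mm above counter, on the caddy's board; z up; the sloping label juts 30 mm to -x, below the rim. Turned up to 9 degrees.
- yellow_jar: Spice jar with a yellow lid, loose, 42 mm diameter, 96 mm tall, already at home in the yellow-labelled pocket, which may be next to the red one (its side is then about 69 mm from the red pocket's centre). Origin: centre of its underside, z up. To be left there.
- salt_shaker: Loose salt shaker, glass with a grey perforated top, 44 mm diameter, 90 mm tall, standing on the counter. Origin: centre of its underside, z up. To be left where it stands.

How it is judged:
By the outcome, as a careful person would: the job done as asked, in the order asked, and still so for the second after the job is handed in, with the robot touching nothing.
It also fails if it takes over 34 s, if anything falls off the work surface, if the arm or the gripper's body presses on something with over 40 N, if the wrist force passes 120 N, or if a joint passes its speed limit or range.

## Working session

There is one attempt and no reset: what is moved stays moved. The work goes in short steps, each a Python script; the robot and the scene stay as the last script left them, time stands still between calls to the robot, and variables do not carry over. Pictures are saved under pics/ and viewed, at most 10 in all, crops included, and the job is handed in when it is done.

```bash
ls; mkdir -p pics
python3 - <<'E'
from bench import ctrl
import cv2,numpy as np
for n in("scene","top"):
    cv2.imwrite(f"pics/{n}0.png",ctrl.snapshot(n)[...,::-1])
    m=ctrl.camera_model(n);print(n,m["vertical_fov"],m["cx"],m["cy"],np.round(m["camera_from_world"],3).tolist())
o=ctrl.get_obs();print(o["t"],o["position"],o["orientation"])
E
```

```text
bench.py
pics
scene 49.34110726916598 309.15566821626896 241.6482093752619 [[0.725, -0.688, 0.008, -0.331], [-0.505, -0.54, -0.673, 0.298], [0.468, 0.484, -0.739, 0.95], [0.0, 0.0, 0.0, 1.0]]
top 57.295123144146544 317.20424064641537 237.7806846882464 [[0.025, -1.0, -0.0, 0.016], [-0.983, -0.024, -0.183, 0.481], [0.183, 0.005, -0.983, 0.813], [0.0, 0.0, 0.0, 1.0]]
0.1 [0.20181004 0.6435864  0.23576588] [-5.61108437e-05  1.51322850e-01  9.88484049e-01 -8.23143911e-04]
```

View pics/top0.png

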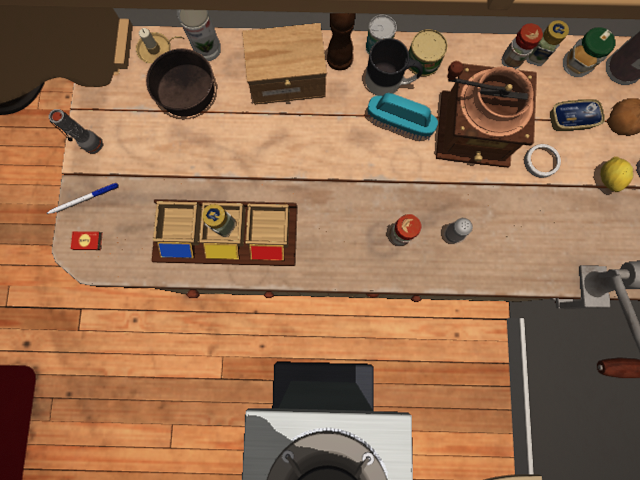

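View pics/scene0.png

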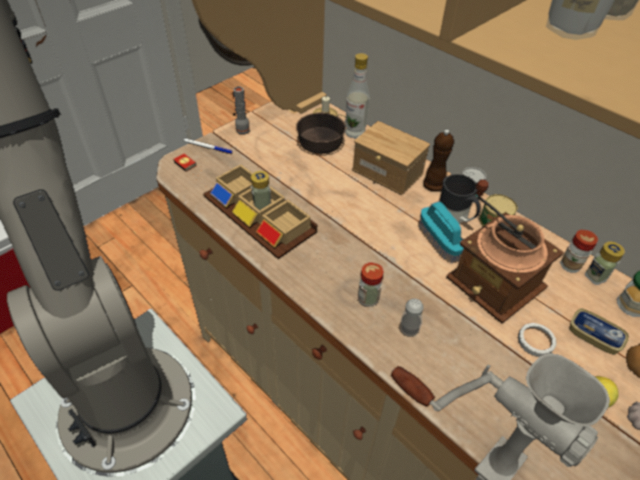

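The top view shows the red jar's lid near (407,228) and the salt shaker near (460,229). The caddy runs blue, yellow, red from left to right, with the red pocket near (268,224). I'll zoom in for accurate pixels.

Run:
```python
import cv2,numpy as np
t=cv2.imread("pics/top0.png")
a=cv2.resize(t[190:275,145:305],None,fx=5,fy=5,interpolation=cv2.INTER_CUBIC)
cv2.imwrite("pics/cropA.png",a)
b=cv2.resize(t[200:255,380:480],None,fx=8,fy=8,interpolation=cv2.INTER_CUBIC)
cv2.imwrite("pics/cropB.png",b)
```

```text
(no output)
```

View pics/cropA.png

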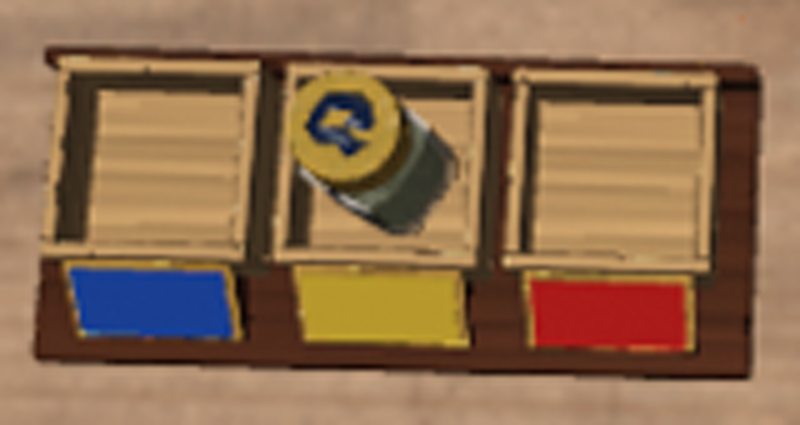

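View pics/cropB.png

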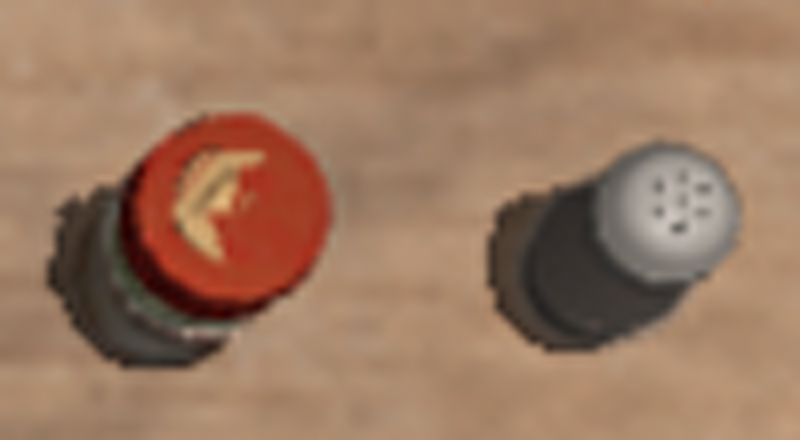

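Crop A shows the red pocket's rim corners at (515,70), (717,74), (710,270) and (503,265). The yellow lid is at (345,125). Crop B shows the red lid's top centred at (237,205) and the salt top near (668,205).

```bash
cat > h.py <<'E'
import numpy as np, cv2
from bench import ctrl
def ray_plane(n,uv,z):
    m=ctrl.camera_model(n);T=np.array(m["camera_from_world"]);f=240/np.tan(np.radians(m["vertical_fov"]/2))
    R=T[:3,:3];c=-R.T@T[:3,3];d=R.T@np.array([(uv[0]-m["cx"])/f,(uv[1]-m["cy"])/f,1]);return c+d*(z-c[2])/d[2]
def project(n,p):
    m=ctrl.camera_model(n);T=np.array(m["camera_from_world"]);f=240/np.tan(np.radians(m["vertical_fov"]/2))
    q=T[:3,:3]@p+T[:3,3];return np.array([m["cx"],m["cy"]])+f*q[:2]/q[2]
E
python3 - <<'E'
from h import *
A=lambda u,v:(145+u/5-.4,190+v/5-.4)
B=lambda u,v:(380+u/8-.44,200+v/8-.44)
np.set_printoptions(precision=4,suppress=True)
c=[ray_plane("top",A(*p),.052) for p in[(515,70),(717,74),(710,270),(503,265)]]
print(np.array(c)); s=np.mean(c,0);print("slot",s,[np.linalg.norm(c[i]-c[i-1]) for i in range(4)])
for i,j in((0,1),(3,2)): d=c[i]-c[j];print("yaw",np.degrees(np.arctan2(-d[0],d[1])))
for i,j in((0,3),(1,2)): d=c[i]-c[j];print("yaw",np.degrees(np.arctan2(d[1],d[0])))
r=ray_plane("top",B(237,205),.096);print("red",r,"lid w",np.linalg.norm(ray_plane("top",B(139,205),.096)-ray_plane("top",B(332,205),.096)))
print("salt",ray_plane("top",B(668,205),.088)); print("yel",ray_plane("top",A(345,125),.114))
print(ctrl.get_obs()["joints"])
im=cv2.imread("pics/scene0.png")
for p in [r]+c: cv2.circle(im,[int(round(x)) for x in project("scene",p)],1,(255,0,255),-1)
cv2.imwrite("pics/chk.png",cv2.resize(im[150:330,190:430],None,fx=3,fy=3,interpolation=cv2.INTER_CUBIC))
E
```

```text
[[0.5436 0.1665 0.052 ]
 [0.5439 0.0871 0.052 ]
 [0.4658 0.0869 0.052 ]
 [0.4658 0.1669 0.052 ]]
slot [0.5048 0.1269 0.052 ] [np.float64(0.07775069092478559), np.float64(0.07933961397504465), np.float64(0.07806953989946655), np.float64(0.07997227126281027)]
yaw 0.24816772034919507
yaw 0.017032880895333145
yaw -0.32582876035506964
yaw 0.14035906029356374
red [ 0.4983 -0.1408  0.096 ] lid w 0.04443624873748431
salt [ 0.5026 -0.2427  0.088 ]
yel [0.5051 0.2163 0.114 ]
[-1.3751  0.4777  0.0224  1.5563 -0.0115  1.1093 -0.0831]
```

View pics/chk.png

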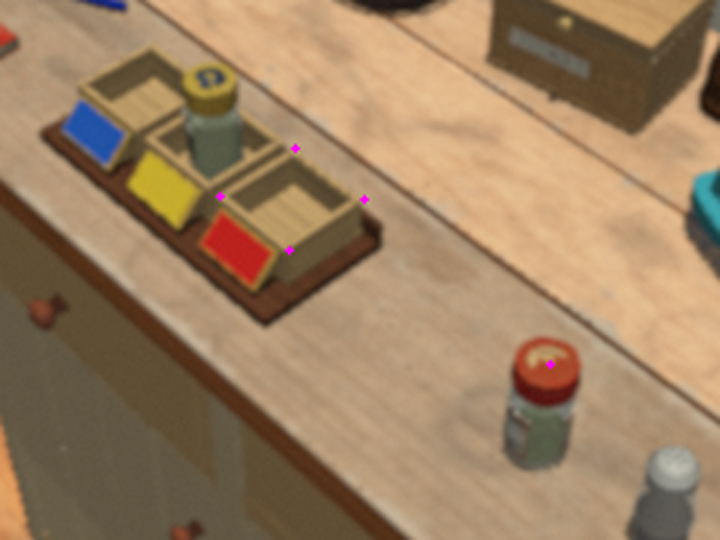

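The scene camera agrees to within about 1 px. The rim measures 78–80 mm (80 expected), the lid 44 mm (46), and the yaw is about 0. I'll grip along x, high on the jar, so the fingers stay above the pocket's rim.

Run:
```python
from h import *
np.set_printoptions(precision=3,suppress=True)
qs=[[0,.70710678,.70710678,0],[0,.70710678,-.70710678,0]]
pts=[(.40,.30,.24),(.4985,-.141,.2),(.4985,-.141,.06),(.505,.127,.2),(.505,.127,.077)]
for q in qs:
    for p in pts: print(p,ctrl.solve_ik(p,q))
q=min(qs,key=lambda q:np.abs(np.array(ctrl.solve_ik(pts[1],q))[6]))
ctrl.reach(pts[0],q); ctrl.reach(pts[1],q)
print(ctrl.line_to(pts[2],velocity=.1,max_force=8))
print(ctrl.get_obs()["position"])
ctrl.clamp(); o=ctrl.get_obs(); print(o["t"],o["gripper_width"],o["grasp_force"],o["wrist_force"],q)
cv2.imwrite("pics/grip.png",ctrl.snapshot("scene")[...,::-1])
```

```text
(0.4, 0.3, 0.24) [-1.125  0.187  0.409  1.984 -0.088  0.988 -0.674]
(0.4985, -0.141, 0.2) [-0.593  0.375  0.944  2.009 -0.377  0.94   0.545]
(0.4985, -0.141, 0.06) [-0.539  0.691  0.941  2.109 -0.832  0.771  0.941]
(0.505, 0.127, 0.2) [-0.814  0.289  0.54   1.989 -0.187  0.912 -0.177]
(0.505, 0.127, 0.077) [-0.72   0.48   0.446  2.076 -0.334  0.654 -0.05 ]
(0.4, 0.3, 0.24) [-0.621  0.194 -0.167  1.953  0.038  0.998  2.336]
(0.4985, -0.141, 0.2) [-0.772  0.579  1.289  2.016 -0.652  1.05  -2.313]
(0.4985, -0.141, 0.06) [-0.687  0.959  1.262  2.115 -1.136  1.035 -1.932]
(0.505, 0.127, 0.2) [-0.377  0.266  0.013  1.961 -0.004  0.915  2.78 ]
(0.505, 0.127, 0.077) [-0.256  0.448 -0.136  2.045  0.097  0.655  2.686]
False
[ 0.499 -0.141  0.06 ]
5.5167 0.04480408570500416 29.99998213519575 [-0.102 -0.869  1.407] [0, 0.70710678, 0.70710678, 0]
```

View pics/grip.png

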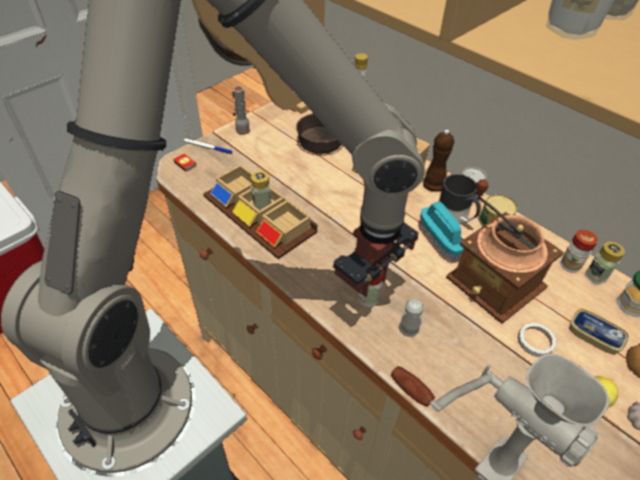

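The jar is gripped at 44.8 mm wide with 30 N. The picture shows the hand over it at about (372,270), with the shaker at (412,315) and the caddy undisturbed. Next I'll lift, carry, and check above the pocket.

Run:
```python
from h import *
ctrl.line_to((.4985,-.141,.2),velocity=.12)
ctrl.line_to((.505,.127,.2),velocity=.12)
ctrl.line_to((.505,.127,.135),velocity=.1)
ctrl.dwell(.3)
o=ctrl.get_obs();print(o["t"],o["position"],o["orientation"],o["gripper_width"],o["grasp_force"],o["wrist_force"])
im=ctrl.snapshot("scene")[...,::-1].copy()
cv2.imwrite("pics/above.png",cv2.resize(im[130:290,170:390],None,fx=3.5,fy=3.5,interpolation=cv2.INTER_CUBIC))
```

```text
10.3667 [0.50520909 0.12716555 0.13538994] [5.31848567e-05 7.07057761e-01 7.07155683e-01 3.98274993e-04] 0.044989643447475906 29.999809667933732 [ 0.00353954 -0.77011628 -1.07521176]
```

View pics/above.png

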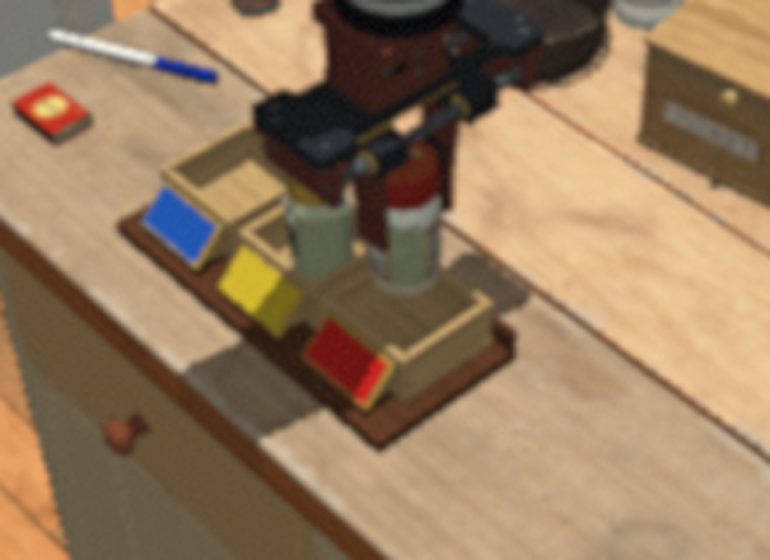

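The jar hangs upright in the gripper with its base centred at about (407,275) in the crop, above the red pocket. The yellow jar stands clear to its left. I'll lower it with a force guard.

Run:
```python
from h import *
p=(project("scene",np.array([.505,.127,.075]))-[170,130])*3.5;print("expected base px",p)
if np.linalg.norm(p-[407,277])<25:
    print(ctrl.line_to((.505,.127,.084),velocity=.08,max_force=8))
    hit=ctrl.line_to((.505,.127,.074),velocity=.015,max_force=3)
    o=ctrl.get_obs();print(hit,o["t"],o["position"],o["wrist_force"])
    cv2.imwrite("pics/in.png",cv2.resize(ctrl.snapshot("scene")[130:290,170:390,::-1],None,fx=3.5,fy=3.5,interpolation=cv2.INTER_CUBIC))
```

```text
expected base px [408.00282682 274.91239557]
False
True 11.6833 [0.50508146 0.12715016 0.07789767] [-0.29243982  0.63438323  3.9683512 ]
```

View pics/in.png

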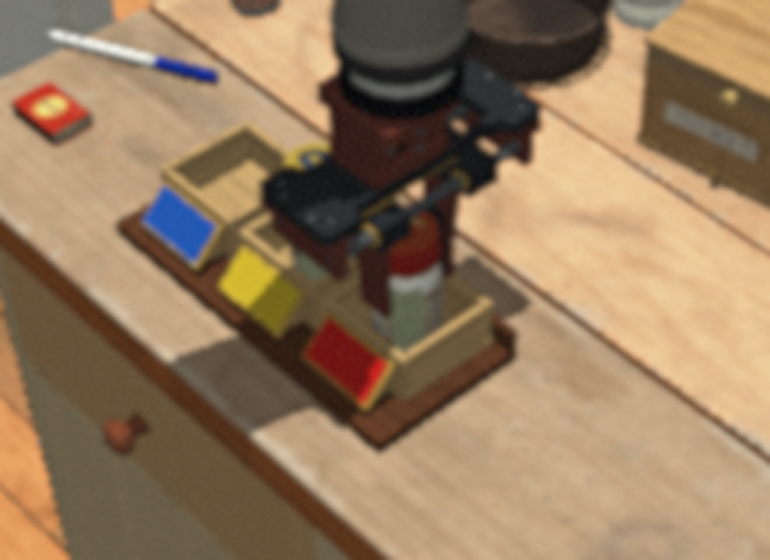

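Contact came at z = 0.0779, against 0.078 expected for the pocket floor. The picture shows the jar inside the red pocket, at about (412,310). I'll release, retreat and check.

Run:
```python
from h import *
ctrl.open_gripper(); ctrl.dwell(.2)
ctrl.line_to((.505,.127,.24),velocity=.12)
ctrl.reach((.42,-.2,.25),[0,.70710678,.70710678,0])
ctrl.dwell(.2)
o=ctrl.get_obs();print(o["t"],o["gripper_width"],o["wrist_force"])
a=ctrl.snapshot("scene")[130:290,170:390,::-1];b=ctrl.snapshot("top")[180:290,130:350,::-1]
cv2.imwrite("pics/end.png",cv2.resize(np.vstack([a,b]),None,fx=2.2,fy=2.2,interpolation=cv2.INTER_CUBIC))
```

```text
15.7333 0.0877628780754427 [-0.48252319 -0.79418985 -0.08775409]
```

View pics/end.png

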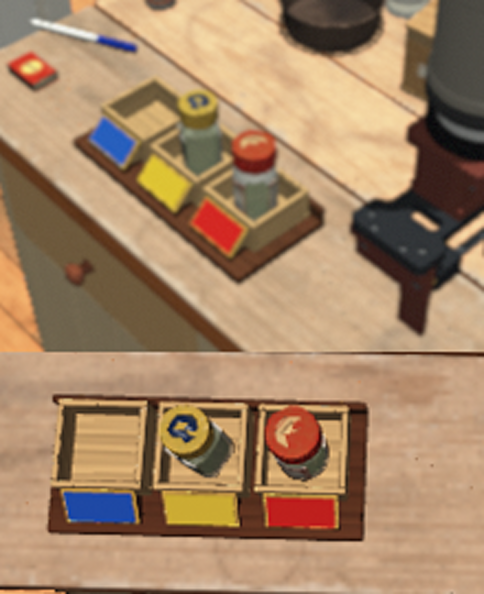

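The red jar stands upright in the red pocket, with its lid at (254,150) in the scene crop and (293,433) in the top crop. The yellow jar is unmoved and the gripper is clear.

```bash
python3 -c "
from bench import ctrl
print(ctrl.close_job())"
```

```text
the job is handed in; nothing more can be done
None
```

The red jar was lowered gently into the red-labelled pocket and stands upright there; the yellow jar did not move, the salt shaker was never touched (though it isn't in the final picture), and the job was handed in at about 16 s.

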